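# Lock the whetstone in its holder with the eccentric cam

## Robot

A 6-joint arm with a two-finger parallel gripper is mounted at the origin on a cart in front of the work surface, level with it; the furniture and walls round the work are solid. World frame = base frame: x ahead of the robot, y to its left, z up, the work surface at z = 0. Lengths are in mm, angles in rad, forces in N, time in s.
With the tool pointing down it reaches from about 350 to 975 mm from the base axis. Payload 7.1 kg.
Tool frame: the origin (TCP) lies at the very end of the fingers, on their centre line; the grasp point (between the pads) lies 19 mm behind it; x points along the fingers, z is the direction in which the jaws open and shut, and the axes are right-handed (so a half turn about x gives the same grasp; the last joint's range is limited). The gripper opens to 88 mm and grips with 3 to 60 N. Pads are 20 mm wide; open, the fingers measure 115 mm over their backs; the gripper's body (75 mm by 178 mm) begins 61 mm behind the grasp point.
Start: joints at [-1.272, 0.423, 1.63, -0, 1.089, -0.019], TCP at [195.316, -593.68, 222.675] pointing down, gripper open.
Joint ranges: [-3, 3], [-0.9, 2.11], [0.09, 2.58], [-1.31, 4.45], [0.11, 2.69], [-2.54, 2.54]. Speed limits (rad/s): [2.39, 2.39, 3.01, 3.14, 3.14, 3.14].

## Interface

Orientations are given as a rotation vector (axis times angle).
In Python, from workcell import * gives the robot as it stands.
- The arm moves only by the shell command python3 -m crank 'ROWS'. ROWS is JSON, a list of rows, each a list of 3 entries, a list of its own where there are three numbers: the shift along the tool's x, y, z in cm, then the turn, a rotation vector about the tool's x, y, z in degrees, then the finger opening in cm, from 0 to 8.78. In form: [[[dx, dy, dz], [rx, ry, rz], claw], ...]. A call has 1 to 5 rows; each row shifts and turns the commanded pose from where the row before left it, along the tool's axes as they then stand; what a row does not reach is not made up. A row lasts 1/8 s, in which the tool goes at most 62.5 mm and 10.7 degrees, less where a joint would pass 70% of its speed; a pose out of reach is approached as far as the arm can. A call with a gripper value outside its range is refused whole. The fingers move at their own pace and stop on an object; the grip force is fixed at half the most. Time passes only in rows, so rows that do not move let the fingers close. It gives the time, the measured TCP pose, the force and the opening at its end, in the units of the state.
- get_obs(): the state, without advancing time (a new reading comes with each control period).
- get_image(name): name is "side" or "top"; returns a dict with "pixels" (400x640x3 uint8, red, green, blue), "mtx" (3x3 intrinsics, pixels), "view" (4x4, takes a point from world to camera coordinates). Camera axes: x right, y down, z forward; pixel columns grow to the right and rows downward; lengths in mm; the calibration is good to about 2 mm. A picture is of the moment at which its call begins. There is no depth.
- close_job(): hands the job in, once; it reports no verdict.
The state is a dict: "t": time; "qpos": joint angles; "qvel": joint speeds; "joint_torque": joint torques, N m; "ee_pos": TCP position; "orientation": TCP orientation; "ft_force": force on the tool from outside, world axes, zero at the start; "moment": the same for the moment, N m; "width": finger opening in mm.
Only numpy, scipy, OpenCV 4.12 (cv2) and the standard library are available. Lean on these libraries where they do the work, as an engineer would, in place of code of your own. Each camera call takes 0.05 s, during which the arm holds its last target.

## Task

Get the sharpening stone ready for use: lay the whetstone flat in the wooden stone holder, long side along the two side stops and pushed home against the end stop, while the cam is still open. Then swing the cam handle round until the cam bears on the end of the stone and clamps it snugly against the end stop - firm, but not forced, because an overtightened stone chips - and let go. Leave the tongs and the marker where they lie.

Things in the scene. Friction and masses are not known exactly. Their poses are not given: they have to be found in the camera images.
- whetstone: combination whetstone, a plain block 150 (x) x 50 (y) x 25 (z) mm, dark grey below and beige on top, 0.34 to 0.53 kg, lying flat on the table ahead and to the right. Origin: centre of its underside; x along its length. It may go in either way round. Take it across its 50 mm width at mid-length.
- holder: wooden stone holder, fixed to the table, 240 x 84 mm. Origin: at table level under the bed's middle line; x runs along the bed toward the end stop, y toward the side with the side stops, z up. Board: x -135..+105, y -42..+42 mm, top at z = 18; a rubber mat raises the stone's underside to z = 20. The -y side of the bed is open. The cam stands at the -x end.
- stone_home (a point): point of the holder where the origin of a stone that is home lies: x = +5, y = 0, z = 20 mm in the holder's frame, axes as the holder's.
- side_stops (a point): midway between the two steel side stops, on the plane of their inner faces (holder's y = +25 mm), at the height of their tops (z = 31). Each is 24 mm long, 13 mm thick; centres at x = -45 and +56 mm in the holder's frame, so 77 mm of the side between them is free for a finger.
- end_stop: black rubber facing, 5 x 56 x 11 mm, of the holder's steel end stop (a 14 x 60 x 13 mm block). Origin: foot of its bearing face, at x = 80, y = 0, z = 18 mm in the holder's frame; top at z = 30. It gives about 0.03 mm per newton.
- cam_slot (a point): middle of the slot in which the cam's post is bolted (x = -89.5, y = 0, z = 18 mm in the holder's frame). The cam's pivot itself is fixed up to 4.5 mm before or behind this point along the holder's x, differently each time, and is not measured. The cam: a steel disc of radius 18 mm, z 22..34 mm above the table, its centre 8 mm off the pivot.
- cam (a joint): cam angle, rad, counterclockwise seen from above; grows as it closes (0 to 2.7, starts at 0 to 0.4). The disc reaches 10 mm from the pivot toward the stone at 0, 18 at 1.57, 23 at 2.3; with the stone home it first touches between 1.2 and 2.45 and then drags the stone toward the side stops. Self-locking: it stays where it is left.
- tongs: steel tongs, 204 mm long, lying on the table in front of the robot; leave alone.
- marker_black: felt marker with a black cap, 128 mm long, lying on the table in front of the robot, right of the tongs; leave alone.
- handle_mid (a point): point of the holder, 60 mm to -x of the slot's middle, over which the handle's grip passes at joint value 1.13. The handle is a flat bar (z 36..45 mm above the table) at the angle 2.01 rad + joint value from the holder's x axis; on its end, 60 mm from the pivot, stands a black upright grip, 18 mm diameter, z 45..78 mm, to push or pinch from above.
- bearing (a point): middle of the bed's -x end, where the cam bears on the stone's end (x = -70, y = 0, z = 28 mm in the holder's frame). Feel at the grip: under 2 N moves the free cam; once it bears the push rises by about 6 N per 10 N of clamping force, that is per 0.06 rad. Snug is a push of 10 to 14 N (clamping 10 to 20 N); clamping under 8 N is loose, over 25 N overtight.
- bag_sealer: blue-grey bag sealer, 382 x 92 mm, a fixed machine between the stone and the holder; origin under its middle. From its front end (about x 0.53, y 0.04 m) it runs away from the robot and to the left. Its arm stands raised, the black handle at its tip over the front half, up to about 0.25 m high. Keep clear: carry the stone round in front of it (x below 0.5 m).

How it is judged:
By the outcome, as a careful person would: the job done as asked, in the order asked, and still so for the second after the job is handed in, with the robot touching nothing.
It also fails if it takes over 72 s, if anything falls off the work surface, if the arm or the gripper's body presses on something with over 40 N, if the wrist force passes 120 N, or if a joint passes its speed limit or range.

## Working session

There is one attempt and no reset: what is moved stays moved. The work goes in short steps, Python scripts to look and compute and a shell command to move; the robot and the scene stay as the last step left them, time stands still between calls to the robot, and variables do not carry over. Pictures are saved under pics/ and viewed, and the job is handed in when it is done.

```bash
ls; mkdir -p pics; python3 - <<'E'
from workcell import *
import cv2,json
o=get_obs();print(o)
for n in("top","side"):
    d=get_image(n);cv2.imwrite(f"pics/{n}0.png",d["pixels"][:,:,::-1]);print(n,d["mtx"],d["view"])
E
```

```text
pics
{'t': 0.0, 'qpos': array([-1.27196643e+00,  4.23852906e-01,  1.63071726e+00, -1.97371433e-05,
        1.08859181e+00, -1.89909986e-02]), 'qvel': array([ 0.00038801, -0.00048476,  0.00110683,  0.00129145, -0.00014906,
        0.00049499]), 'joint_torque': array([-2.53307859e-03, -5.44640386e+01, -2.73663425e+01,  6.43056119e-02,
        2.28673877e-02, -9.87567591e-05]), 'ee_pos': array([ 195.16623471, -593.1416961 ,  221.88345684]), 'orientation': array([ 0.97290763,  1.34425663, -0.97136542]), 'ft_force': array([ 0.61917061, -0.4170351 ,  0.0674238 ]), 'moment': array([ 0.07106297, -0.00018894,  0.04291132]), 'width': 87.84634796876261}
top [[413.70235072   0.         319.53239452]
 [  0.         413.70235072 201.70585197]
 [  0.           0.           1.        ]] [[ 3.24051600e-04 -9.99583772e-01 -2.88475071e-02  1.21310943e+02]
 [-9.95018791e-01  2.55341893e-03 -9.96548348e-02  5.52295015e+02]
 [ 9.96870154e-02  2.87361049e-02 -9.94603808e-01  8.56805857e+02]
 [ 0.00000000e+00  0.00000000e+00  0.00000000e+00  1.00000000e+00]]
side [[379.48583251   0.         323.65061224]
 [  0.         379.48583251 210.70666637]
 [  0.           0.           1.        ]] [[ 9.19095520e-01 -3.93852873e-01  1.19724486e-02 -4.50528696e+02]
 [-2.40552662e-01 -5.84900873e-01 -7.74613056e-01  2.36532748e+02]
 [ 3.12086273e-01  7.09063385e-01 -6.32322129e-01  6.60099881e+02]
 [ 0.00000000e+00  0.00000000e+00  0.00000000e+00  1.00000000e+00]]
```

View pics/top0.png

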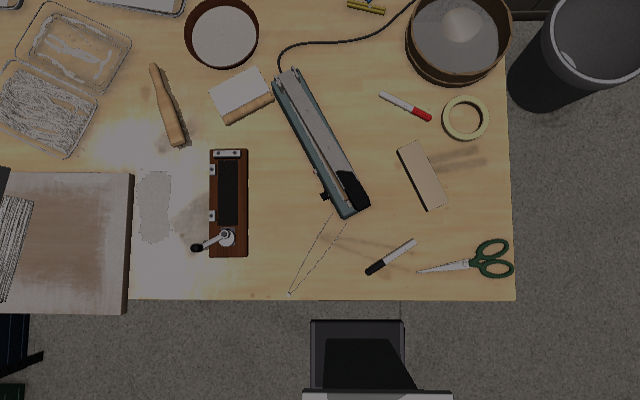

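View pics/side0.png

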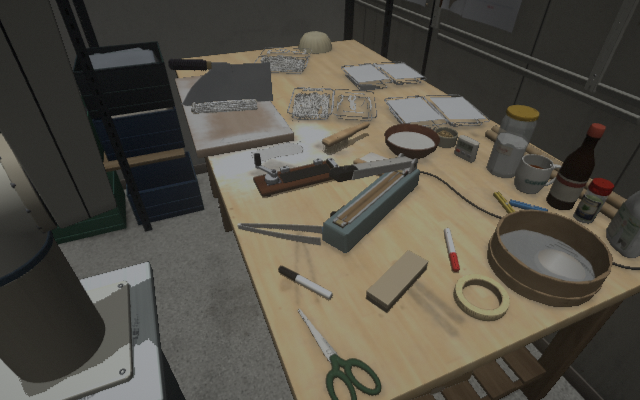

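The top view shows the stone at about (421,175), the holder at (229,203) with the end stop up at row 153 and the cam at (227,237), and the side stops on the left. I'll enlarge these.

```bash
python3 - <<'E'
import cv2
t=cv2.imread("pics/top0.png");s=cv2.imread("pics/side0.png")
def crop(im,x,y,w,h,k,f): cv2.imwrite(f,cv2.convertScaleAbs(cv2.resize(im[y:y+h,x:x+w],None,fx=k,fy=k,interpolation=cv2.INTER_CUBIC),alpha=1.6))
crop(t,180,140,90,125,4.8,"pics/c1.png"); crop(t,385,130,70,90,6.5,"pics/c2.png")
crop(s,240,130,120,75,6.6,"pics/c3.png");crop(s,360,240,75,75,7,"pics/c4.png")
E
```

```text
(no output)
```

View pics/c1.png

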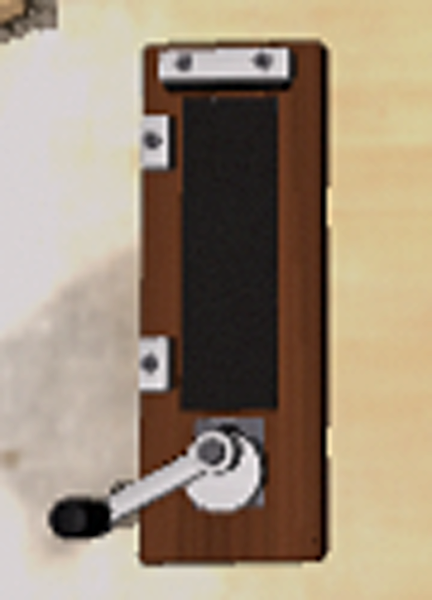

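View pics/c2.png

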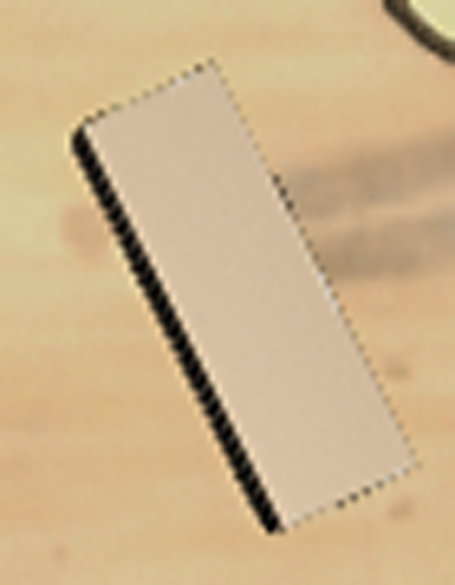

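View pics/c3.png

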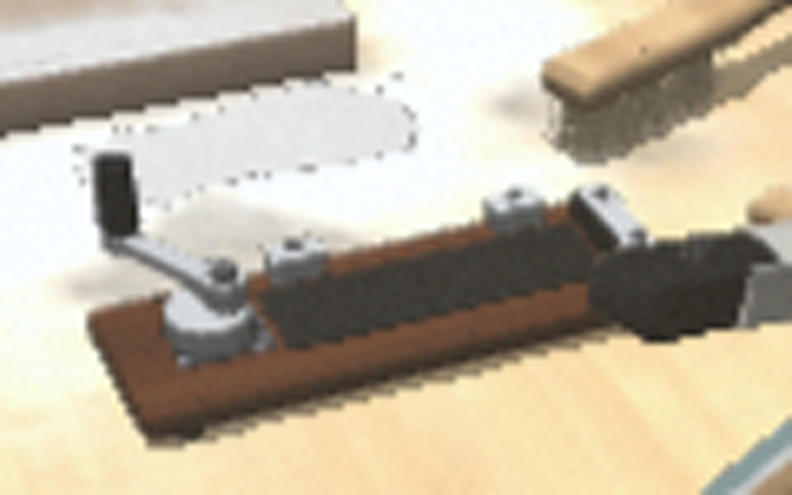

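View pics/c4.png

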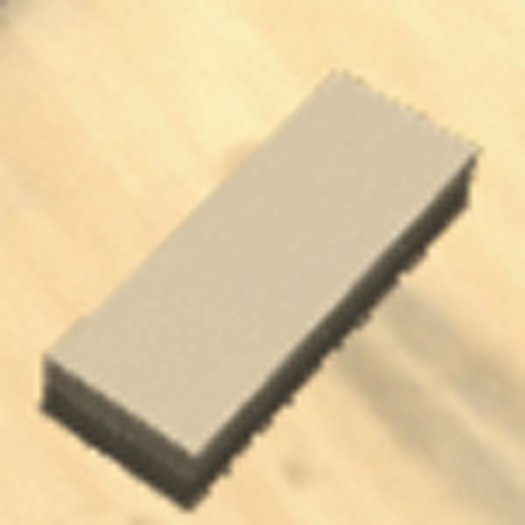

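```bash
cat > h.py <<'E'
import numpy as np, cv2
from workcell import *
from scipy.optimize import least_squares
C={n:(lambda d:(d["mtx"],d["view"]))(get_image(n)) for n in("top","side")} if 0 else None
K={"top":np.array([[413.70235072,0,319.53239452],[0,413.70235072,201.70585197],[0,0,1]]),"side":np.array([[379.48583251,0,323.65061224],[0,379.48583251,210.70666637],[0,0,1]])}
V={"top":np.array([[3.24051600e-04,-9.99583772e-01,-2.88475071e-02,1.21310943e+02],[-9.95018791e-01,2.55341893e-03,-9.96548348e-02,5.52295015e+02],[9.96870154e-02,2.87361049e-02,-9.94603808e-01,8.56805857e+02]]),
"side":np.array([[9.19095520e-01,-3.93852873e-01,1.19724486e-02,-4.50528696e+02],[-2.40552662e-01,-5.84900873e-01,-7.74613056e-01,2.36532748e+02],[3.12086273e-01,7.09063385e-01,-6.32322129e-01,6.60099881e+02]])}
def proj(n,P):
    c=V[n]@np.append(P,1.);p=K[n]@c;return p[:2]/p[2]
def onz(n,px,z):
    R=V[n][:,:3];t=V[n][:,3];o=-R.T@t;d=R.T@np.linalg.inv(K[n])@np.append(px,1.);return o+d*(z-o[2])/d[2]
def cr(c,k,off): return (np.array(c)+.5)/k-.5+np.array(off)
def pose(x,P):
    c,s=np.cos(x[2]),np.sin(x[2]);return np.array([x[0]+c*P[0]-s*P[1],x[1]+s*P[0]+c*P[1],P[2]])
def fit(obs,x0,bias=True):
    # per camera pixel bias lightly regularised
    def f(x):
        r=[]
        for n,px,P in obs: r+=list(proj(n,pose(x,P))+(x[3:5] if n=="top" else x[5:7])-px)
        return np.array(r+list(x[3:]*2))
    s=least_squares(f,list(x0)+[0]*4,loss="soft_l1",x_scale=[100,100,1,1,1,1,1]);return s.x,f(s.x)
E
cat > m.py <<'E'
from h import *
T=lambda a,b:cr((a,b),4.8,(180,140)); S=lambda a,b:cr((a,b),6.6,(240,130))
H=[("top",T(140,560),(-135,42,18)),("top",T(325,562),(-135,-42,18)),("top",T(142,44),(105,42,18)),("top",T(327,44),(105,-42,18)),
("top",T(160,50),(99,30,31)),("top",T(290,50),(99,-30,31)),("top",T(160,82),(85,30,31)),("top",T(290,82),(85,-30,31)),
("top",T(169,115),(68,25,31)),("top",T(169,166),(44,25,31)),("top",T(168,338),(-33,25,31)),("top",T(168,388),(-57,25,31)),
("side",S(150,432),(-135,-42,18)),("side",S(90,315),(-135,42,18))]
x,r=fit(H,(570,200,0));print("holder",x.round(3),r.round(1))
T2=lambda a,b:cr((a,b),6.5,(385,130)); S2=lambda a,b:cr((a,b),7,(360,240))
Wt=[("top",T2(80,125),(75,25,25)),("top",T2(212,62),(75,-25,25)),("top",T2(282,532),(-75,25,25)),("top",T2(415,462),(-75,-25,25)),
("side",S2(195,458),(-75,-25,25)),("side",S2(45,356),(-75,25,25)),("side",S2(340,72),(75,25,25)),("side",S2(478,150),(75,-25,25)),("side",S2(188,508),(-75,-25,0)),("side",S2(42,408),(-75,25,0)),("side",S2(468,205),(75,-25,0))]
y,r=fit(Wt,(600,-130,.4));print("stone",y.round(3),r.round(1))
# pivot & grip
p=onz("top",T(212,452),48);print("pivot w",p, )
g1=onz("top",T(80,517),78);print("grip top",g1)
for q in(p,g1):
    d=q[:2]-x[:2];c,s=np.cos(x[2]),np.sin(x[2]);print("in holder",c*d[0]+s*d[1],-s*d[0]+c*d[1])
np.save("pose.npy",np.array([x[:3],y[:3]]))
for nm,P in dict(home=(5,0,20),slot=(-89.5,0,18),open_=(5,-60,20)).items(): print(nm,pose(x,P))
E
python3 m.py
```

```text
holder [ 5.68545e+02  3.21094e+02  2.10000e-02 -1.24000e-01  1.27000e-01
  1.88000e-01  2.08000e-01] [-0.3  1.6 -0.1  0.4  0.  -0.1 -0.8 -1.2 -0.  -0.2  0.2 -0.9 -0.1 -0.6
  0.2 -1.3  0.3  0.2  0.2  0.5  0.3  0.1  0.2  0.8 -0.3 -1.  -0.4 -0.1
 -0.2  0.3  0.4  0.4]
stone [ 6.10648e+02 -1.00730e+02  4.37000e-01 -2.00000e-03  1.30000e-02
  1.50000e-02  2.60000e-02] [-0.3 -0.1  0.2 -0.1 -0.3 -0.3  0.4  0.5  0.3 -0.4  0.2 -0.2 -0.3 -0.4
  0.6 -0.1 -0.2  0.5 -0.4  0.5 -0.2  0.1 -0.   0.   0.   0.1]
pivot w [483.58016189 320.78679279  48.        ]
grip top [455.65581478 368.21665647  78.        ]
in holder -84.95286802697377 1.4459940569596763
in holder -111.89255161313129 49.44197908320771
home [573.54371483 321.19728876  20.        ]
slot [479.06383628 319.24727631  18.        ]
open_ [574.78181797 261.21006428  20.        ]
```

```bash
cat > ov.py <<'E'
from h import *
import sys
def ov(imf,n,x0,y0,w,h,k,segs,out):
    im=cv2.imread(imf)[y0:y0+h,x0:x0+w];im=cv2.convertScaleAbs(cv2.resize(im,None,fx=k,fy=k,interpolation=cv2.INTER_CUBIC),alpha=1.6)
    for a,b,c in segs:
        q=[((proj(n,p)-[x0,y0]+.5)*k-.5) for p in(a,b)]
        cv2.line(im,tuple(int(v) for v in q[0].round()),tuple(int(v) for v in q[1].round()),c,1,cv2.LINE_AA)
    cv2.imwrite(out,im)
def box(x,xa,xb,ya,yb,z,c):
    P=[pose(x,p) for p in((xa,ya,z),(xb,ya,z),(xb,yb,z),(xa,yb,z))];return [(P[i],P[(i+1)%4],c) for i in range(4)]
def hseg(x): 
    s=box(x,-135,105,-42,42,18,(0,255,0))+box(x,85,99,-30,30,31,(255,255,0))
    for c in(-45,56): s+=box(x,c-12,c+12,25,38,31,(255,0,255))
    return s
if __name__=="__main__":
    x=np.load("pose.npy")[0]
    if len(sys.argv)>1: x=[float(v) for v in sys.argv[1:4]]
    ov("pics/top0.png","top",195,142,65,125,4.8,hseg(x),"pics/o1.png")
    ov("pics/side0.png","side",245,140,110,65,7,hseg(x),"pics/o2.png")
E
python3 ov.py
```

```text
(no output)
```

View pics/o1.png

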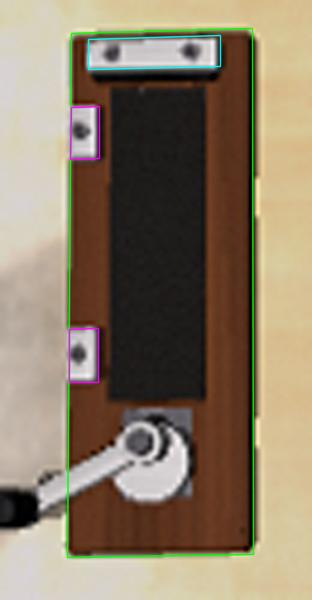

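View pics/o2.png

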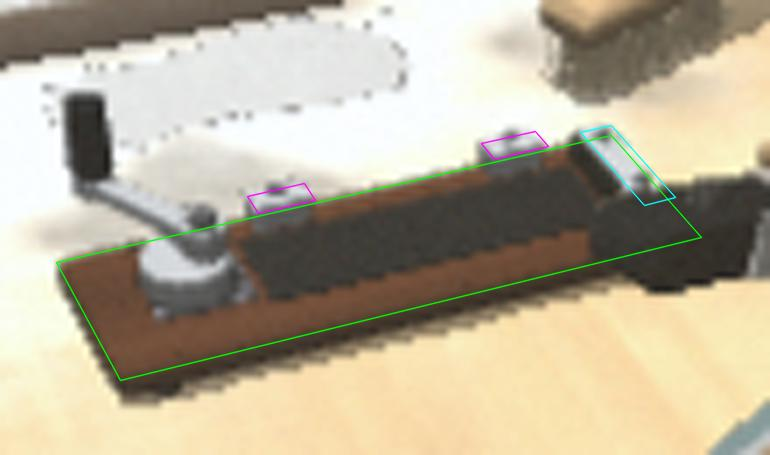

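```bash
python3 ov.py 568.3 320.9 0.007
```

```text
(no output)
```

View pics/o1.png

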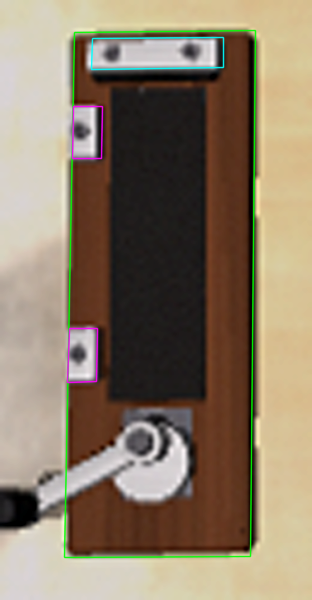

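View pics/o2.png

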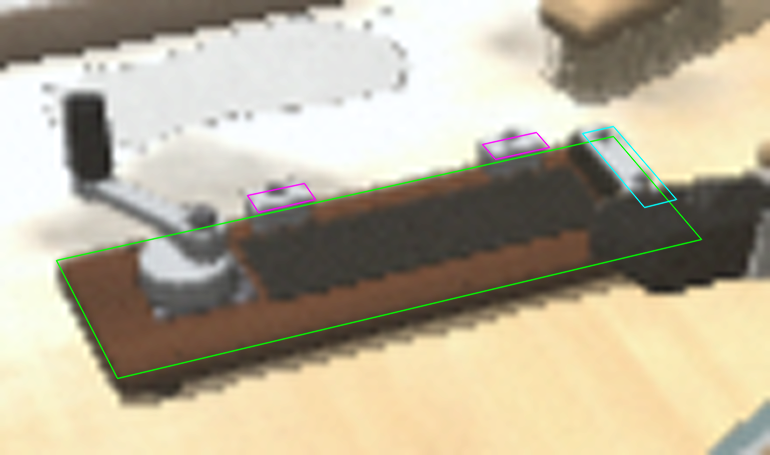

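```bash
cat > n.py <<'E'
# usage: n.py x y z yaw  -> tool-frame shift(cm) & turn to TCP target (jaw z-axis horizontally at yaw+90deg i.e. along object y)
from h import *
import sys
from scipy.spatial.transform import Rotation as Ro
def go(tx,ty,tz,yaw):
    o=get_obs();R=Ro.from_rotvec(o["orientation"]);p=o["ee_pos"]
    out=[]
    for s in(1,-1):
        z=s*np.array([-np.sin(yaw),np.cos(yaw),0]);x=np.array([0,0,-1.]);y=np.cross(z,x)
        Rt=Ro.from_matrix(np.c_[x,y,z]);rv=np.degrees((R.inv()*Rt).as_rotvec());out.append(rv)
    rv=min(out,key=np.linalg.norm)
    print("t",o["t"],"p",p.round(1),"q6",o["qpos"][5].round(2),"F",o["ft_force"].round(1),"w",round(o["width"],1))
    print("shift cm (tool now)",(R.inv().apply(np.array([tx,ty,tz])-p)/10).round(2),"turn deg",rv.round(2), "alt",[a.round(1) for a in out])
    R2=R*Ro.from_rotvec(np.radians(rv));print("shift cm after turn",(R2.inv().apply(np.array([tx,ty,tz])-p)/10).round(2))
    print("R cols",R.as_matrix().round(3).tolist())
if __name__=="__main__": go(*[float(v) for v in sys.argv[1:5]])
E
python3 n.py 610.6 -100.7 150 .437
python3 - <<'E'
from h import *
a=(350,207);
for z in(0,80,150,200,250): print(z,onz("top",(338,192),z).round(),onz("top",(368,207),z).round(),onz("top",(343,218),z).round(), onz("side",(330,172),z).round(),onz("side",(348,180),z).round(), onz("side",(410,158),z).round())
E
python3 -c "
import cv2
i=cv2.imread('pics/top0.png')[60:230,260:390];cv2.imwrite('pics/s1.png',cv2.resize(i,None,fx=3.5,fy=3.5))
i=cv2.imread('pics/side0.png')[130:260,300:440];cv2.imwrite('pics/s2.png',cv2.resize(i,None,fx=4.5,fy=4.5))"
```

```text
t 0.1 p [ 195.2 -593.2  222. ] q6 -0.02 F [-0.2  0.  -0.1] w 87.3
shift cm (tool now) [  7.25  54.85 -33.8 ] turn deg [-6.83 -0.08 -0.01] alt [array([ 1.732e+02, -0.000e+00,  1.000e-01]), array([-6.8, -0.1, -0. ])]
shift cm after turn [  7.2   58.48 -27.04]
R cols [[-0.0, 0.95, 0.312], [0.001, 0.312, -0.95], [-1.0, 0.0, -0.001]]
0 [577.  81.   0.] [543.  15.   0.] [519.  70.   0.] [651. 328.   0.] [681. 272.   0.] [909. 306.   0.]
80 [567.  82.  80.] [536.  22.  80.] [514.  72.  80.] [600. 218.  80.] [626. 169.  80.] [824. 199.  80.]
150 [558.  83. 150.] [530.  28. 150.] [510.  74. 150.] [555. 121. 150.] [578.  79. 150.] [749. 105. 150.]
200 [552.  84. 200.] [526.  32. 200.] [507.  75. 200.] [523.  52. 200.] [544.  15. 200.] [696.  38. 200.]
250 [546.  85. 250.] [522.  37. 250.] [504.  77. 250.] [492. -17. 250.] [509. -50. 250.] [643. -29. 250.]
```

View pics/s1.png

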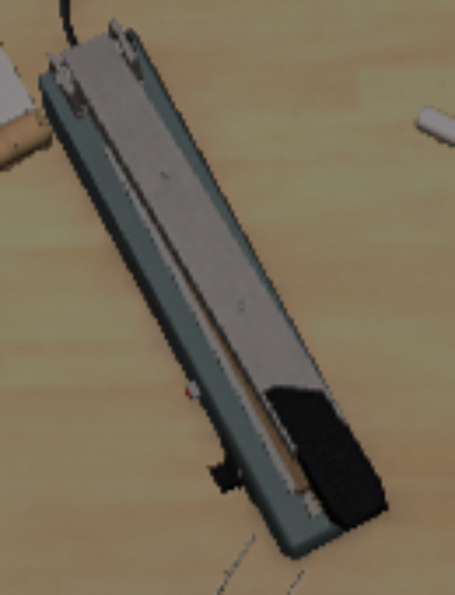

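View pics/s2.png

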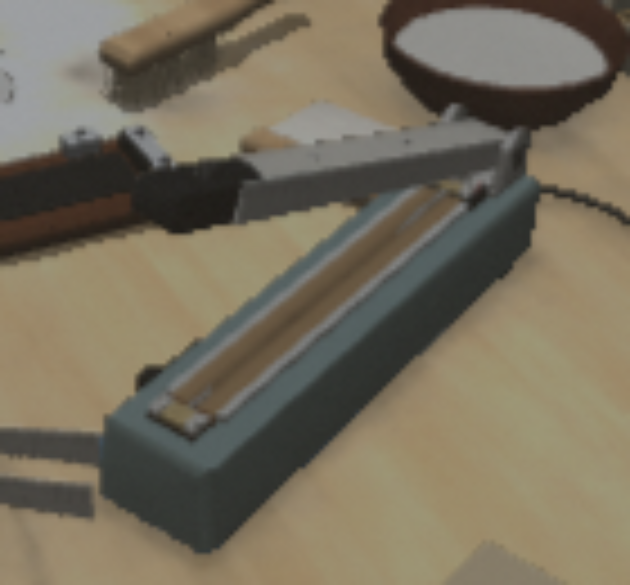

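```bash
python3 -m crank '[[[0,0,0],[-6.8,0,0],8.78],[[0,5,-2.3],[0,0,0],8.78],[[0,5,-2.3],[0,0,0],8.78],[[0,5,-2.3],[0,0,0],8.78],[[0,5,-2.3],[0,0,0],8.78]]'; python3 -m crank '[[[0,5,-2.3],[0,0,0],8.78],[[0,5,-2.3],[0,0,0],8.78],[[0,5,-2.3],[0,0,0],8.78],[[0,5,-2.3],[0,0,0],8.78],[[0,5,-2.3],[0,0,0],8.78]]'; python3 n.py 610.6 -100.7 60 .437
```

```text
t: 0.72
ee_pos: [338.4, -424.2, 222.4]
orientation: [0.882, 1.385, -0.882]
ft_force: [0.7, -0.1, 0.0]
width: 87.8
t: 1.35
ee_pos: [516.4, -214.2, 222.5]
orientation: [0.882, 1.385, -0.882]
ft_force: [-0.1, -0.4, 0.2]
width: 87.7
t 1.35 p [ 516.4 -214.2  222.5] q6 0.72 F [-0.1 -0.4  0.2] w 87.7
shift cm (tool now) [16.25 13.34 -6.3 ] turn deg [-0.03 -0.01  0.02] alt [array([180.,   0.,   0.]), array([-0., -0.,  0.])]
shift cm after turn [16.25 13.34 -6.3 ]
R cols [[-0.0, 0.906, 0.423], [0.0, 0.423, -0.906], [-1.0, -0.0, -0.0]]
```

```bash
python3 -m crank '[[[0,4.45,-2.1],[0,0,0],8.78],[[0,4.45,-2.1],[0,0,0],8.78],[[2,4.45,-2.1],[0,0,0],8.78],[[5,0,0],[0,0,0],8.78],[[5,0,0],[0,0,0],8.78]]';python3 -m crank '[[[0,0,0],[0,0,0],8.78]]'; python3 n.py 610.6 -100.7 4 .437; python3 - <<'E'
from workcell import *
import cv2
for n in("top","side"): cv2.imwrite(f"pics/{n}1.png",get_image(n)["pixels"][:,:,::-1])
i=cv2.imread('pics/side1.png')[180:330,320:470];cv2.imwrite('pics/a1.png',cv2.resize(i,None,fx=4,fy=4))
E
```

```text
t: 1.98
ee_pos: [610.4, -101.5, 101.4]
orientation: [0.881, 1.384, -0.881]
ft_force: [0.2, 1.1, -0.1]
width: 87.7
t: 2.1
ee_pos: [606.7, -101.5, 98.8]
orientation: [0.88, 1.393, -0.885]
ft_force: [0.1, 0.3, 0.2]
width: 88.0
t 2.1 p [ 606.7 -101.5   98.8] q6 0.95 F [0.1 0.3 0.2] w 88.0
shift cm (tool now) [9.47 0.45 0.14] turn deg [-0.01 -0.29  0.41] alt [array([180. ,   0.6,   0.5]), array([-0. , -0.3,  0.4])]
shift cm after turn [9.48 0.39 0.09]
R cols [[-0.009, 0.906, 0.423], [0.002, 0.423, -0.906], [-1.0, -0.007, -0.005]]
```

View pics/a1.png

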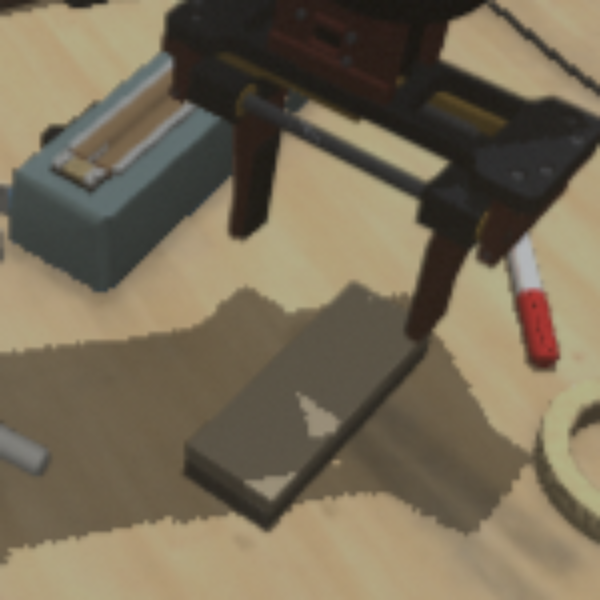

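The view shows the fingers straddling the stone at mid-length, with the left finger clear of the sealer. I'll descend.

```bash
python3 -m crank '[[[0,0,0],[0,0,0],8.78],[[0,0,0],[0,0,0],8.78]]'; python3 n.py 610.6 -100.7 5 .437
```

```text
t: 2.45
ee_pos: [611.2, -102.7, 104.7]
orientation: [0.883, 1.381, -0.881]
ft_force: [-0.1, 0.0, 0.1]
width: 87.8
t 2.45 p [ 611.2 -102.7  104.7] q6 0.95 F [-0.1  0.   0.1] w 87.8
shift cm (tool now) [ 9.97  0.01 -0.23] turn deg [-0.05  0.11 -0.16] alt [array([180. ,  -0.2,  -0.2]), array([-0. ,  0.1, -0.2])]
shift cm after turn [ 9.97  0.03 -0.21]
R cols [[0.003, 0.906, 0.423], [-0.001, 0.423, -0.906], [-1.0, 0.003, 0.002]]
```

```bash
python3 -m crank '[[[3,0,-0.15],[0,0,0],8.78],[[3,0,0],[0,0,0],8.78],[[2,0,0],[0,0,0],8.78],[[1.2,0,0],[0,0,0],8.78],[[0.5,0,0],[0,0,0],8.78]]';  python3 -m crank '[[[0,0,0],[0,0,0],8.78],[[0,0,0],[0,0,0],8.78]]'; python3 n.py 610.6 -100.7 5 .437
```

```text
t: 3.08
ee_pos: [609.5, -101.0, 5.5]
orientation: [0.882, 1.385, -0.882]
ft_force: [0.1, -0.1, -0.4]
width: 87.9
t: 3.32
ee_pos: [609.9, -101.0, 6.4]
orientation: [0.882, 1.383, -0.881]
ft_force: [-0.6, -0.3, -0.0]
width: 87.6
t 3.325 p [ 609.9 -101.     6.4] q6 0.95 F [-0.6 -0.3 -0. ] w 87.6
shift cm (tool now) [ 0.14  0.07 -0.  ] turn deg [-0.03  0.04 -0.06] alt [array([ 1.8e+02, -1.0e-01, -1.0e-01]), array([-0. ,  0. , -0.1])]
shift cm after turn [ 0.14  0.07 -0.  ]
R cols [[0.001, 0.906, 0.423], [-0.0, 0.423, -0.906], [-1.0, 0.001, 0.001]]
```

```bash
python3 -m crank '[[[0.1,0.05,0],[0,0,0],8.78],[[0,0,0],[0,0,0],4.5],[[0,0,0],[0,0,0],4.5],[[0,0,0],[0,0,0],4.5],[[0,0,0],[0,0,0],4.5]]';  python3 -m crank '[[[0,0,0],[0,0,0],4.5],[[0,0,0],[0,0,0],4.5],[[0,0,0],[0,0,0],4.5]]'; python3 n.py 610.6 -100.7 5 .437
```

```text
t: 3.95
ee_pos: [609.9, -100.9, 4.7]
orientation: [0.882, 1.384, -0.882]
ft_force: [-0.1, -1.3, -0.7]
width: 50.9
t: 4.32
ee_pos: [609.9, -100.9, 4.7]
orientation: [0.882, 1.384, -0.882]
ft_force: [0.9, -1.5, -1.0]
width: 49.5
t 4.325 p [ 609.9 -100.9    4.7] q6 0.95 F [ 0.9 -1.5 -1. ] w 49.5
shift cm (tool now) [-0.03  0.07  0.01] turn deg [-0.03  0.01 -0.01] alt [array([180.,  -0.,  -0.]), array([-0.,  0., -0.])]
shift cm after turn [-0.03  0.07  0.01]
R cols [[0.0, 0.906, 0.423], [-0.0, 0.423, -0.906], [-1.0, 0.0, 0.0]]
```

```bash
python3 -m crank '[[[-1,0,0],[0,0,0],4.5],[[-2.5,0,0],[0,0,0],4.5],[[-3,0,0],[0,0,0],4.5],[[-3,0,0],[0,0,0],4.5],[[-2.5,0,0],[0,0,0],4.5]]';  python3 -m crank '[[[-1,-1.8,-0.85],[0,0,0],4.5],[[0,-3.6,-1.7],[0,0,0],4.5],[[0,-4.5,-2.1],[0,0,0],4.5],[[0,-4.5,-2.1],[0,0,0],4.5],[[0,-3.6,-1.7],[0,0,0],4.5]]'; python3 -m crank '[[[0,0,0],[8,0,0],4.5],[[0,0,0],[8,0,0],4.5],[[0,0,0],[8,0,0],4.5]]'; python3 n.py 410 320 130 .02
```

```text
t: 4.95
ee_pos: [609.3, -100.5, 126.0]
orientation: [0.882, 1.385, -0.882]
ft_force: [-0.1, -0.0, -4.3]
width: 50.1
t: 5.58
ee_pos: [408.2, -99.7, 134.8]
orientation: [0.882, 1.386, -0.882]
ft_force: [0.4, -0.3, -4.1]
width: 49.8
t: 5.95
ee_pos: [410.4, -100.0, 135.1]
orientation: [1.2, 1.216, -1.2]
ft_force: [-0.2, 0.4, -4.8]
width: 49.4
t 5.95 p [ 410.4 -100.   135.1] q6 1.29 F [-0.2  0.4 -4.8] w 49.4
shift cm (tool now) [  0.52   0.5  -42.  ] turn deg [-0.41 -0.02  0.01] alt [array([179.6,   0. ,   0. ]), array([-0.4, -0. ,  0. ])]
shift cm after turn [  0.51   0.8  -41.99]
R cols [[-0.0, 1.0, 0.013], [0.0, 0.013, -1.0], [-1.0, -0.0, -0.0]]
```

```bash
python3 -m crank '[[[0,0,-3],[-0.4,0,0],4.5],[[0,0,-5],[0,0,0],4.5],[[0,0,-5],[0,0,0],4.5],[[0,0,-5],[0,0,0],4.5],[[0,0,-5],[0,0,0],4.5]]';  python3 -m crank '[[[0,0,-5],[0,0,0],4.5],[[0,0,-5],[0,0,0],4.5],[[0,0,-4],[0,0,0],4.5],[[0,0,-3],[0,0,0],4.5],[[0,0,-1],[0,0,0],4.5]]'; python3 n.py 566 316 100 .02
```

```text
t: 6.58
ee_pos: [404.8, 131.3, 135.1]
orientation: [1.191, 1.221, -1.191]
ft_force: [0.8, -1.4, -4.3]
width: 50.0
t: 7.2
ee_pos: [400.5, 311.0, 134.9]
orientation: [1.19, 1.222, -1.19]
ft_force: [-0.3, -0.3, -4.7]
width: 49.9
t 7.2 p [400.5 311.  134.9] q6 2.18 F [-0.3 -0.3 -4.7] w 49.9
shift cm (tool now) [ 3.49 16.56 -0.06] turn deg [ 0.38 -0.01  0.01] alt [array([-179.6,   -0. ,   -0. ]), array([ 0.4, -0. ,  0. ])]
shift cm after turn [ 3.49 16.56 -0.17]
R cols [[-0.0, 1.0, 0.027], [0.0, 0.027, -1.0], [-1.0, -0.0, -0.0]]
```

```bash
python3 -m crank '[[[0,3,0],[0.4,0,0],4.5],[[0,4,0],[0,0,0],4.5],[[0,5,-0.1],[0,0,0],4.5],[[0,3,-0.1],[0,0,0],4.5],[[0,1.5,-0.1],[0,0,0],4.5]]';  python3 -m crank '[[[2,0.4,0],[0,0,0],4.5],[[3,0,0],[0,0,0],4.5],[[2,0,0],[0,0,0],4.5],[[0.5,0,0],[0,0,0],4.5],[[0,0,0],[0,0,0],4.5]]'; python3 n.py 571 318 35 .02;python3 - <<'E'
from workcell import *
import cv2
for n in("top","side"): cv2.imwrite(f"pics/{n}2.png",get_image(n)["pixels"][:,:,::-1])
i=cv2.imread('pics/side2.png')[70:220,220:370];cv2.imwrite('pics/a2.png',cv2.convertScaleAbs(cv2.resize(i,None,fx=4,fy=4),alpha=1.5))
i=cv2.imread('pics/top2.png')[130:280,160:310];cv2.imwrite('pics/a3.png',cv2.convertScaleAbs(cv2.resize(i,None,fx=4,fy=4),alpha=1.5))
E
```

```text
t: 7.82
ee_pos: [566.9, 314.6, 134.4]
orientation: [1.197, 1.217, -1.198]
ft_force: [0.6, 0.0, -5.4]
width: 50.0
t: 8.45
ee_pos: [569.6, 315.9, 59.5]
orientation: [1.196, 1.218, -1.196]
ft_force: [-0.3, -0.7, -3.9]
width: 49.7
t 8.45 p [569.6 315.9  59.5] q6 2.04 F [-0.3 -0.7 -3.9] w 49.7
shift cm (tool now) [ 2.45  0.14 -0.21] turn deg [-0.12  0.01  0.03] alt [array([179.9,   0. ,  -0. ]), array([-0.1,  0. ,  0. ])]
shift cm after turn [ 2.45  0.14 -0.21]
R cols [[-0.001, 1.0, 0.018], [-0.0, 0.018, -1.0], [-1.0, -0.001, 0.0]]
```

View pics/a2.png

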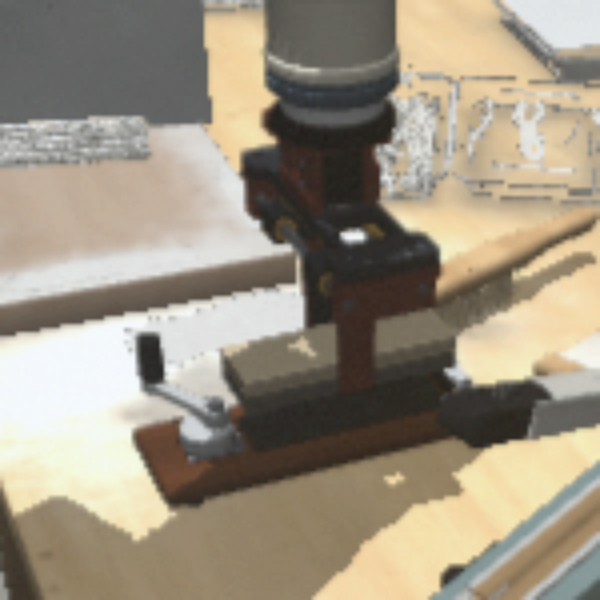

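View pics/a3.png

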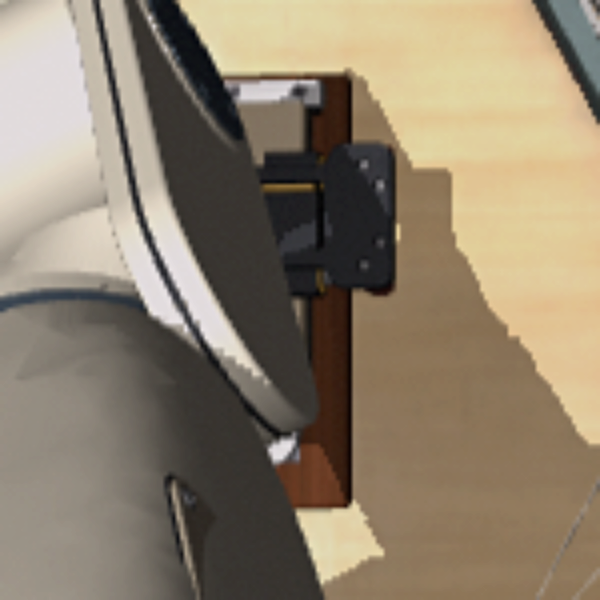

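```bash
python3 - <<'E'
from h import *
S=lambda a,b:cr((a,b),4,(220,70))
zt=59.5-4.7+25
x=(569.6,315.9,.019)
for P,c in(((-75,-25,zt),(243,392)),((-75,25,zt),(222,352)),((75,-25,zt),(455,338))):
    print(proj("side",pose(x,P)),S(*c))
# bias from holder corners in side0
h=(568.5,321.1,.02)
S0=lambda a,b:cr((a,b),7,(245,140))
for P,c in(((-135,-42,18),(123,390)),((-135,42,18),(60,270)),((-57,25,31),(250,207)),((-33,25,31),(312,203)),((44,25,31),(482,153)),((68,25,31),(545,152)),((85,30,31),(572,138)) ,((99,-30,31),(672,203))): print(proj("side",pose(h,P))-S0(*c))
E
```

```text
[281.15677835 166.20030809] [280.375 167.625]
[274.87603848 156.7982394 ] [275.125 157.625]
[334.14741462 154.2679031 ] [333.375 154.125]
[-0.41382341 -1.4460562 ]
[-0.5385238 -1.1339613]
[1.09548184 0.81326157]
[ 0.43703687 -0.49476009]
[1.65119277 0.80256672]
[ 0.35793592 -0.82125182]
[ 1.16369955 -0.89757213]
[ 0.47298777 -0.8166932 ]
```

```bash
python3 -m crank '[[[1.5,0.07,-0.15],[0,0,0],4.5],[[1.2,0,0],[0,0,0],4.5],[[0.5,0,0],[0,0,0],4.5],[[0,0,0],[0,0,0],4.5],[[0,0,0],[0,0,0],4.5]]'; python3 n.py 571 318 24 .02
```

```text
t: 9.18
ee_pos: [570.9, 317.4, 27.9]
orientation: [1.197, 1.217, -1.196]
ft_force: [0.8, 0.8, -3.6]
width: 50.2
t 9.175 p [570.9 317.4  27.9] q6 2.04 F [ 0.8  0.8 -3.6] w 50.2
shift cm (tool now) [ 0.39  0.01 -0.06] turn deg [-0.14 -0.01 -0.02] alt [array([179.9,  -0. ,   0. ]), array([-0.1, -0. , -0. ])]
shift cm after turn [ 0.39  0.01 -0.06]
R cols [[0.0, 1.0, 0.018], [0.0, 0.018, -1.0], [-1.0, 0.0, -0.0]]
```

```bash
python3 -m crank '[[[0.15,0,0],[0,0,0],4.5],[[0.1,0,0],[0,0,0],4.5],[[0,0,0],[0,0,0],4.5]]'; python3 -m crank '[[[0.1,0,0],[0,0,0],4.5],[[0,0,0],[0,0,0],4.5]]'
```

```text
t: 9.55
ee_pos: [570.6, 317.3, 25.2]
orientation: [1.196, 1.217, -1.196]
ft_force: [0.4, -0.5, -4.8]
width: 49.5
t: 9.8
ee_pos: [570.8, 317.4, 24.7]
orientation: [1.196, 1.217, -1.196]
ft_force: [-2.0, -0.6, 1.8]
width: 49.6
```

```bash
python3 -m crank '[[[0,0,-0.1],[0,0,0],4.5],[[0,0,0],[0,0,0],4.5]]';python3 -m crank '[[[0,0,-0.1],[0,0,0],4.5],[[0,0,0],[0,0,0],4.5]]'; python3 -m crank '[[[0,0,-0.1],[0,0,0],4.5],[[0,0,0],[0,0,0],4.5]]'
```

```text
t: 10.05
ee_pos: [570.8, 317.7, 24.7]
orientation: [1.196, 1.217, -1.196]
ft_force: [-1.3, -5.6, 4.0]
width: 49.7
t: 10.3
ee_pos: [570.9, 318.6, 24.7]
orientation: [1.196, 1.217, -1.196]
ft_force: [-0.9, -3.8, 4.6]
width: 49.8
t: 10.55
ee_pos: [571.0, 319.7, 24.7]
orientation: [1.196, 1.217, -1.196]
ft_force: [-0.8, -5.2, 4.6]
width: 49.6
```

```bash
python3 -m crank '[[[0,0,-0.1],[0,0,0],4.5],[[0,0,0],[0,0,0],4.5]]';python3 -m crank '[[[0,0,-0.1],[0,0,0],4.5],[[0,0,0],[0,0,0],4.5]]'
```

```text
t: 10.8
ee_pos: [571.1, 320.7, 24.7]
orientation: [1.196, 1.217, -1.196]
ft_force: [0.0, -5.2, 2.7]
width: 49.7
t: 11.05
ee_pos: [571.1, 321.7, 24.7]
orientation: [1.196, 1.217, -1.196]
ft_force: [-0.1, -6.0, 3.5]
width: 49.9
```

```bash
python3 -m crank '[[[0,0,-0.07],[0,0,0],4.5],[[0,0,0],[0,0,0],4.5]]';python3 -m crank '[[[0,0,-0.07],[0,0,0],4.5],[[0,0,0],[0,0,0],4.5]]'
```

```text
t: 11.3
ee_pos: [571.1, 322.3, 24.7]
orientation: [1.196, 1.216, -1.196]
ft_force: [-0.3, -5.3, 2.8]
width: 49.8
t: 11.55
ee_pos: [571.1, 322.3, 24.7]
orientation: [1.195, 1.216, -1.197]
ft_force: [0.6, -8.7, 5.4]
width: 49.5
```

```bash
python3 -m crank '[[[0,0,-0.05],[0,0,0],4.5],[[0,0,0],[0,0,0],4.5]]';python3 -m crank '[[[0,0.1,0],[0,0,0],4.5],[[0,0,0],[0,0,0],4.5]]';python3 -m crank '[[[0,0.1,0],[0,0,0],4.5],[[0,0,0],[0,0,0],4.5]]'; python3 -c "
from workcell import *;print(get_obs()['moment'])"
```

```text
t: 11.8
ee_pos: [571.1, 322.3, 24.7]
orientation: [1.194, 1.216, -1.197]
ft_force: [1.0, -10.9, 5.0]
width: 49.3
t: 12.05
ee_pos: [571.0, 322.3, 24.7]
orientation: [1.193, 1.217, -1.199]
ft_force: [-3.3, -9.6, 8.6]
width: 49.6
t: 12.3
ee_pos: [571.0, 322.3, 24.7]
orientation: [1.192, 1.218, -1.2]
ft_force: [-7.1, -9.7, 10.4]
width: 50.1
[-1.46695671  0.95664248  0.02690006]
```

```bash
python3 -m crank '[[[-0.03,0,0.08],[0,0,0],4.5],[[0,0,0],[0,0,0],4.5]]';python3 -m crank '[[[0,0.1,0],[0,0,0],4.5],[[0,0,0],[0,0,0],4.5]]';python3 -m crank '[[[0,0.1,0],[0,0,0],4.5],[[0,0,0],[0,0,0],4.5]]'
```

```text
t: 12.55
ee_pos: [571.1, 322.3, 24.7]
orientation: [1.193, 1.218, -1.199]
ft_force: [-6.8, -6.8, 7.2]
width: 49.9
t: 12.8
ee_pos: [571.1, 322.3, 24.7]
orientation: [1.192, 1.219, -1.201]
ft_force: [-10.1, -5.3, 10.2]
width: 49.7
t: 13.05
ee_pos: [571.2, 322.2, 24.7]
orientation: [1.191, 1.22, -1.203]
ft_force: [-13.4, -6.0, 12.6]
width: 49.8
```

```bash
python3 -m crank '[[[-0.1,0,0],[0,0,0],4.5],[[0,0,0],[0,0,0],4.5]]';python3 -m crank '[[[-0.1,0,0],[0,0,0],4.5],[[0,0,0],[0,0,0],4.5]]'
```

```text
t: 13.3
ee_pos: [572.8, 322.3, 24.7]
orientation: [1.193, 1.219, -1.2]
ft_force: [-4.6, -4.4, -0.0]
width: 49.6
t: 13.55
ee_pos: [573.2, 322.3, 25.5]
orientation: [1.193, 1.218, -1.199]
ft_force: [-2.8, -4.5, -4.7]
width: 50.1
```

```bash
python3 -m crank '[[[0,0.1,0],[0,0,0],4.5],[[0,0,0],[0,0,0],4.5]]';python3 -m crank '[[[0,0.1,0],[0,0,0],4.5],[[0,0,0],[0,0,0],4.5]]';python3 -m crank '[[[0,0.1,0],[0,0,0],4.5],[[0,0,0],[0,0,0],4.5]]'
```

```text
t: 13.8
ee_pos: [574.0, 322.4, 25.5]
orientation: [1.193, 1.218, -1.2]
ft_force: [-3.5, -4.5, -4.4]
width: 50.0
t: 14.05
ee_pos: [574.1, 322.4, 25.4]
orientation: [1.192, 1.219, -1.201]
ft_force: [-6.7, -4.1, -2.3]
width: 49.7
t: 14.3
ee_pos: [574.3, 322.3, 25.4]
orientation: [1.191, 1.22, -1.203]
ft_force: [-10.0, -4.0, -0.1]
width: 49.7
```

```bash
python3 -m crank '[[[0.05,-0.1,0],[0,0,0],4.5],[[0.05,-0.1,0.05],[0,0,0],4.5],[[0,0,0],[0,0,0],4.5]]';python3 n.py 574 322 24 .02
```

```text
t: 14.68
ee_pos: [574.1, 322.3, 25.2]
orientation: [1.194, 1.219, -1.199]
ft_force: [-6.7, -5.8, 0.1]
width: 49.6
t 14.675 p [574.1 322.3  25.2] q6 2.05 F [-6.7 -5.8  0.1] w 49.6
shift cm (tool now) [ 0.12 -0.01  0.03] turn deg [-0.14  0.08  0.17] alt [array([ 1.799e+02,  3.000e-01, -1.000e-01]), array([-0.1,  0.1,  0.2])]
shift cm after turn [ 0.12 -0.01  0.03]
R cols [[-0.003, 1.0, 0.018], [-0.001, 0.018, -1.0], [-1.0, -0.003, 0.001]]
```

```bash
python3 -m crank '[[[0.1,0,0],[0,0,0],4.5],[[0,0,0],[0,0,0],4.5]]';python3 -m crank '[[[0,0,0],[0,0,0],5.4],[[0,0,0],[0,0,0],5.4],[[0,0,0],[0,0,0],5.4]]';python3 n.py 574 322 24 .02
```

```text
t: 14.92
ee_pos: [574.2, 322.4, 24.7]
orientation: [1.194, 1.219, -1.199]
ft_force: [-7.1, -5.2, 4.3]
width: 49.7
t: 15.3
ee_pos: [576.2, 323.5, 24.8]
orientation: [1.197, 1.217, -1.195]
ft_force: [-0.3, -0.3, 0.1]
width: 53.6
t 15.3 p [576.2 323.5  24.8] q6 2.05 F [-0.3 -0.3  0.1] w 53.6
shift cm (tool now) [ 0.08 -0.23  0.15] turn deg [-0.13 -0.05 -0.08] alt [array([ 1.799e+02, -1.000e-01,  1.000e-01]), array([-0.1, -0. , -0.1])]
shift cm after turn [ 0.08 -0.23  0.14]
R cols [[0.001, 1.0, 0.018], [0.001, 0.018, -1.0], [-1.0, 0.001, -0.001]]
```

```bash
python3 -m crank '[[[0,-0.15,0.12],[0,0,0],6.5],[[0,0,0],[0,0,0],6.5],[[-2,0,0],[0,0,0],6.5],[[-4,0,0],[0,0,0],6.5],[[-5,0,0],[0,0,0],6.5]]'; python3 -m crank '[[[0,-5,0],[0,0,0],6.5],[[0,-5,5],[0,0,0],6.5],[[0,-5,5],[0,0,0],6.5],[[0,0,5],[0,0,0],6.5],[[0,0,3],[0,0,0],6.5]]'; python3 n.py 574 322 24 .02; python3 - <<'E'
from workcell import *
import cv2
for n in("top","side"): cv2.imwrite(f"pics/{n}3.png",get_image(n)["pixels"][:,:,::-1])
i=cv2.imread('pics/side3.png')[130:210,240:360];cv2.imwrite('pics/a4.png',cv2.convertScaleAbs(cv2.resize(i,None,fx=6,fy=6),alpha=1.6))
i=cv2.imread('pics/top3.png')[140:265,180:270];cv2.imwrite('pics/a5.png',cv2.convertScaleAbs(cv2.resize(i,None,fx=4.8,fy=4.8,interpolation=cv2.INTER_CUBIC),alpha=1.6))
E
```

```text
t: 15.92
ee_pos: [573.7, 321.6, 136.1]
orientation: [1.196, 1.218, -1.197]
ft_force: [1.1, -0.5, -0.4]
width: 65.0
t: 16.55
ee_pos: [438.4, 149.5, 136.0]
orientation: [1.198, 1.216, -1.195]
ft_force: [0.1, 0.3, 0.7]
width: 64.7
t 16.55 p [438.4 149.5 136. ] q6 1.86 F [0.1 0.3 0.7] w 64.7
shift cm (tool now) [ 11.23  13.84 -17.  ] turn deg [-0.15 -0.02 -0.1 ] alt [array([179.8,  -0.2,   0. ]), array([-0.2, -0. , -0.1])]
shift cm after turn [ 11.2   13.9  -16.97]
R cols [[0.002, 1.0, 0.017], [0.0, 0.017, -1.0], [-1.0, 0.002, -0.0]]
```

View pics/a4.png

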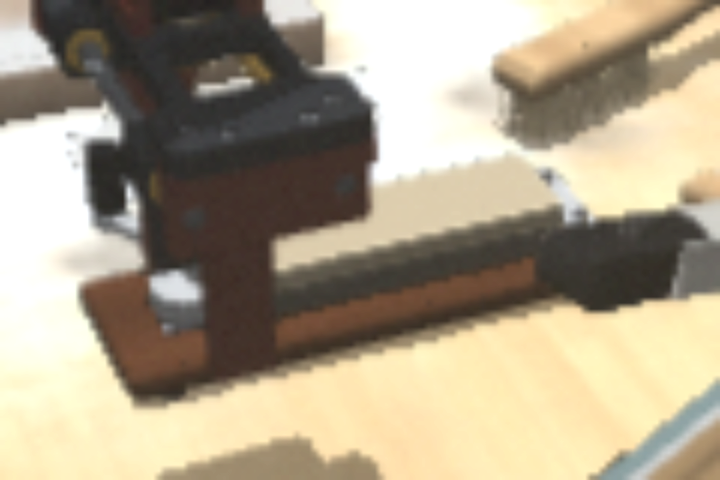

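View pics/a5.png

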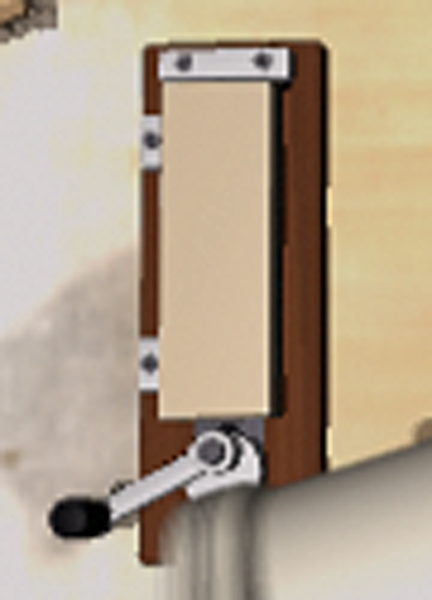

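```bash
python3 - <<'E'
from h import *
print(onz("top",cr((71,517),4.8,(180,140)),78), onz("top",cr((212,452),4.8,(180,140)),48))
S=lambda a,b:cr((a,b),6.6,(240,130))
print(onz("side",S(113,157),78)) # grip top centre side0 crop c3
E
python3 n.py 454 372 120 .02
```

```text
[455.65348146 372.03685087  78.        ] [483.58016189 320.78679279  48.        ]
[455.07234661 377.59340267  78.        ]
t 16.65 p [438.7 149.1 135.8] q6 1.86 F [0.2 0.1 0.1] w 65.1
shift cm (tool now) [  1.58   1.85 -22.26] turn deg [-0.3  -0.   -0.07] alt [array([ 1.797e+02, -1.000e-01,  0.000e+00]), array([-0.3, -0. , -0.1])]
shift cm after turn [  1.58   1.97 -22.26]
R cols [[0.001, 1.0, 0.015], [0.0, 0.015, -1.0], [-1.0, 0.001, -0.0]]
```

```bash
python3 -m crank '[[[0,0,-4],[0,0,0],6.5],[[0,0.5,-5],[0,0,0],6.5],[[0,0.5,-5],[0,0,0],6.5],[[0,0.5,-5],[0,0,0],6.5],[[0,0.5,-3.5],[0,0,0],6.5]]'; python3 -m crank '[[[1,0,0],[0,0,0],6.5],[[2,0,0],[0,0,0],6.5],[[1,0,0],[0,0,0],6.5],[[0,0,0],[0,0,0],6.5],[[0,0,0],[0,0,0],6.5]]'; python3 n.py 455 374 52 .02;python3 - <<'E'
from workcell import *
import cv2
for n in("top","side"): cv2.imwrite(f"pics/{n}4.png",get_image(n)["pixels"][:,:,::-1])
i=cv2.imread('pics/side4.png')[80:210,200:340];cv2.imwrite('pics/a6.png',cv2.convertScaleAbs(cv2.resize(i,None,fx=5,fy=4.5),alpha=1.6))
E
```

```text
t: 17.27
ee_pos: [454.7, 379.9, 135.5]
orientation: [1.197, 1.218, -1.193]
ft_force: [0.3, -0.4, -0.0]
width: 64.8
t: 17.9
ee_pos: [455.0, 376.2, 95.0]
orientation: [1.197, 1.217, -1.196]
ft_force: [-0.2, 0.4, -0.1]
width: 65.3
t 17.9 p [455.  376.2  95. ] q6 2.22 F [-0.2  0.4 -0.1] w 65.3
shift cm (tool now) [ 4.3  -0.01  0.22] turn deg [-0.16 -0.02 -0.03] alt [array([179.8,  -0. ,   0. ]), array([-0.2, -0. , -0. ])]
shift cm after turn [ 4.3  -0.01  0.22]
R cols [[0.0, 1.0, 0.017], [0.0, 0.017, -1.0], [-1.0, 0.0, -0.0]]
```

View pics/a6.png

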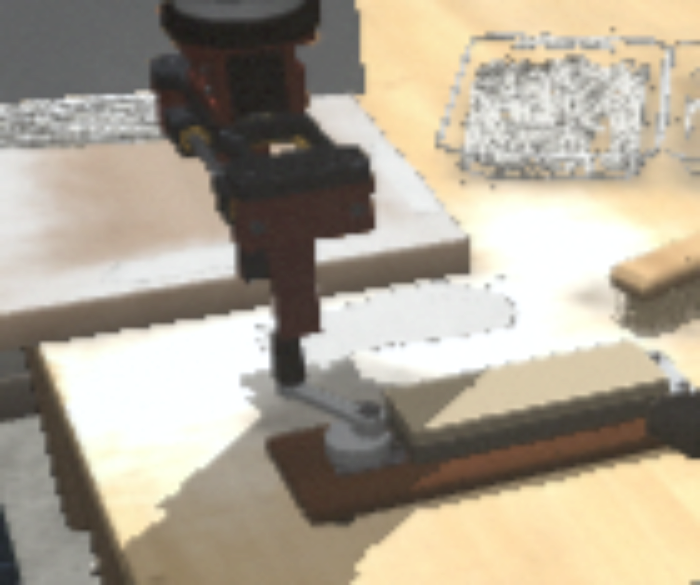

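```bash
python3 -m crank '[[[2,0,0.2],[0,0,0],6.5],[[1.5,0,0],[0,0,0],6.5],[[0.7,0,0],[0,0,0],6.5],[[0,0,0],[0,0,0],6.5],[[0,0,0],[0,0,0],6.5]]'; python3 - <<'E'
from workcell import *
import cv2
d=get_image("side")
cv2.imwrite("pics/side5.png",d["pixels"][:,:,::-1])
i=cv2.imread('pics/side5.png')[110:210,210:320];cv2.imwrite('pics/a7.png',cv2.convertScaleAbs(cv2.resize(i,None,fx=6,fy=6),alpha=1.6))
E
```

```text
t: 18.62
ee_pos: [455.1, 374.6, 52.9]
orientation: [1.197, 1.217, -1.196]
ft_force: [0.2, -0.2, 0.3]
width: 65.3
```

View pics/a7.png

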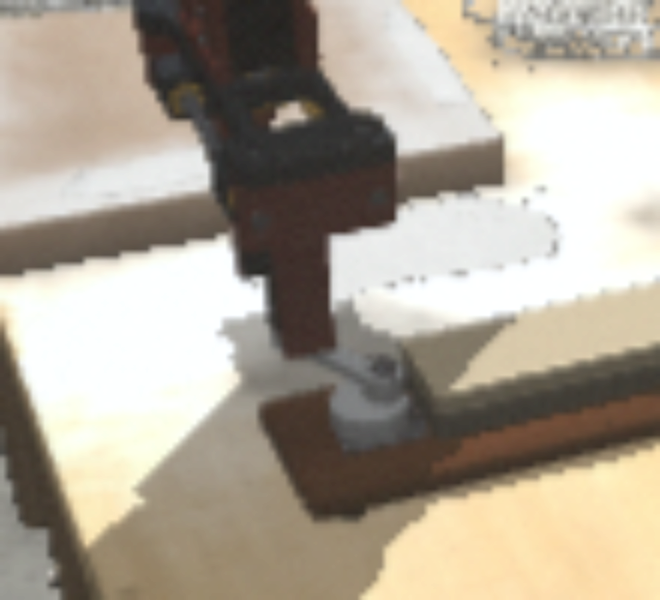

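```bash
python3 -m crank '[[[0,0,0],[0,0,0],3.2],[[0,0,0],[0,0,0],2.6],[[0,0,0],[0,0,0],2.4],[[0,0,0],[0,0,0],2.4]]'; python3 -m crank '[[[0,0,0],[0,0,0],2.4],[[0,0,0],[0,0,0],2.4]]'
```

```text
t: 19.18
ee_pos: [454.8, 374.3, 52.5]
orientation: [1.196, 1.217, -1.196]
ft_force: [0.5, -0.5, 0.4]
width: 28.5
t: 19.42
ee_pos: [454.7, 374.3, 52.5]
orientation: [1.196, 1.217, -1.196]
ft_force: [0.2, -0.2, -0.7]
width: 24.1
```

```bash
python3 -m crank '[[[0,-0.53,0.58],[0,0,0],2.4],[[0,-0.53,0.58],[0,0,0],2.4],[[0,-0.42,0.44],[0,0,0],2.4],[[0,-0.42,0.44],[0,0,0],2.4],[[0,0,0],[0,0,0],2.4]]'; python3 - <<'E'
from workcell import *
import cv2
for n in("top","side"): cv2.imwrite(f"pics/{n}6.png",get_image(n)["pixels"][:,:,::-1])
i=cv2.imread('pics/side6.png')[110:210,210:320];cv2.imwrite('pics/a8.png',cv2.convertScaleAbs(cv2.resize(i,None,fx=6,fy=6),alpha=1.6))
E
```

```text
t: 20.05
ee_pos: [432.5, 356.4, 52.8]
orientation: [1.198, 1.223, -1.198]
ft_force: [-15.9, 19.2, 3.4]
width: 24.1
```

View pics/a8.png

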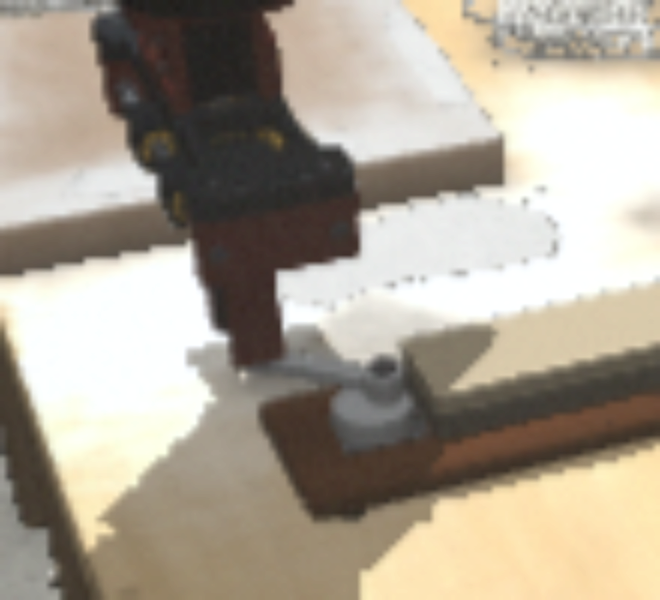

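```bash
python3 -m crank '[[[0,-0.33,-0.25],[0,0,0],2.4],[[0,0,0],[0,0,0],2.4]]';python3 -m crank '[[[0,-0.3,0.45],[0,0,0],2.4],[[0,-0.3,0.5],[0,0,0],2.4],[[0,0,0],[0,0,0],2.4]]'
```

```text
t: 20.4
ee_pos: [431.7, 356.6, 52.6]
orientation: [1.196, 1.219, -1.196]
ft_force: [-6.5, 7.2, 2.3]
width: 24.3
t: 20.78
ee_pos: [426.1, 346.1, 52.5]
orientation: [1.196, 1.218, -1.197]
ft_force: [-2.3, 2.7, -0.1]
width: 24.3
```

```bash
python3 -m crank '[[[0,-0.2,0.57],[0,0,0],2.4],[[0,-0.16,0.58],[0,0,0],2.4],[[0,0,0],[0,0,0],2.4],[[0,0,0],[0,0,0],2.4]]';python3 -m crank '[[[0,-0.08,0.4],[0,0,0],2.4],[[0,0,0],[0,0,0],2.4],[[0,0,0],[0,0,0],2.4]]'
```

```text
t: 21.28
ee_pos: [423.9, 334.5, 52.5]
orientation: [1.196, 1.217, -1.196]
ft_force: [-0.3, 0.1, 0.3]
width: 23.7
t: 21.65
ee_pos: [422.9, 330.7, 52.5]
orientation: [1.196, 1.217, -1.196]
ft_force: [0.7, -0.1, -0.1]
width: 24.0
```

```bash
python3 - <<'E'
from workcell import *
import cv2
for n in("top","side"): cv2.imwrite(f"pics/{n}7.png",get_image(n)["pixels"][:,:,::-1])
i=cv2.imread('pics/side7.png')[110:210,210:320];cv2.imwrite('pics/a9.png',cv2.convertScaleAbs(cv2.resize(i,None,fx=6,fy=6),alpha=1.6))
E
```

```text
(no output)
```

View pics/a9.png

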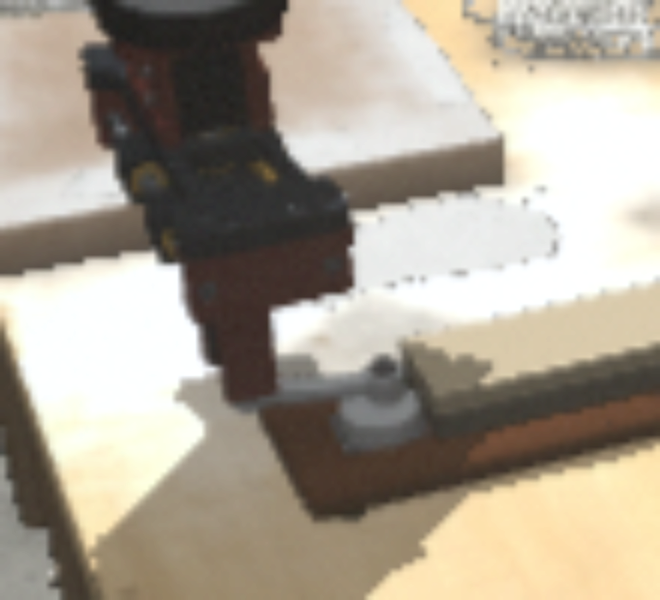

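```bash
python3 -m crank '[[[0,-0.03,0.4],[0,0,0],2.4],[[0,0,0],[0,0,0],2.4],[[0,0,0],[0,0,0],2.4]]'
```

```text
t: 22.12
ee_pos: [422.7, 326.7, 52.5]
orientation: [1.196, 1.217, -1.196]
ft_force: [0.1, -0.6, 0.3]
width: 23.8
```

```bash
python3 -m crank '[[[0,0,0.4],[0,0,0],2.4],[[0,0,0],[0,0,0],2.4],[[0,0,0],[0,0,0],2.4]]';python3 -m crank '[[[0,0,0.4],[0,0,0],2.4],[[0,0,0],[0,0,0],2.4],[[0,0,0],[0,0,0],2.4]]';python3 -m crank '[[[0,0,0.3],[0,0,0],2.4],[[0,0,0],[0,0,0],2.4],[[0,0,0],[0,0,0],2.4]]'
```

```text
t: 22.5
ee_pos: [422.8, 322.6, 52.5]
orientation: [1.196, 1.217, -1.196]
ft_force: [0.9, 0.3, 0.1]
width: 24.1
t: 22.88
ee_pos: [422.8, 318.7, 52.5]
orientation: [1.196, 1.217, -1.196]
ft_force: [-0.3, -0.3, -0.0]
width: 23.6
t: 23.25
ee_pos: [422.8, 315.7, 52.5]
orientation: [1.196, 1.217, -1.196]
ft_force: [-0.8, -0.0, -0.2]
width: 24.3
```

```bash
python3 -m crank '[[[0,0.02,0.3],[0,0,0],2.4],[[0,0,0],[0,0,0],2.4],[[0,0,0],[0,0,0],2.4]]';python3 -m crank '[[[0,0.03,0.3],[0,0,0],2.4],[[0,0,0],[0,0,0],2.4],[[0,0,0],[0,0,0],2.4]]';python3 -m crank '[[[0,0.03,0.2],[0,0,0],2.4],[[0,0,0],[0,0,0],2.4],[[0,0,0],[0,0,0],2.4]]'; python3 - <<'E'
from workcell import *
import cv2
i=get_image("side")["pixels"][110:210,210:320,::-1];cv2.imwrite('pics/a10.png',cv2.convertScaleAbs(cv2.resize(i,None,fx=6,fy=6),alpha=1.6))
E
```

```text
t: 23.62
ee_pos: [423.1, 312.7, 52.5]
orientation: [1.196, 1.217, -1.196]
ft_force: [-0.1, -0.5, 0.1]
width: 24.4
t: 24.0
ee_pos: [423.5, 309.7, 52.5]
orientation: [1.196, 1.217, -1.196]
ft_force: [-0.1, 0.1, -0.4]
width: 23.7
t: 24.38
ee_pos: [423.5, 307.9, 52.5]
orientation: [1.196, 1.218, -1.196]
ft_force: [-3.0, 3.4, 0.4]
width: 24.3
```

View pics/a10.png

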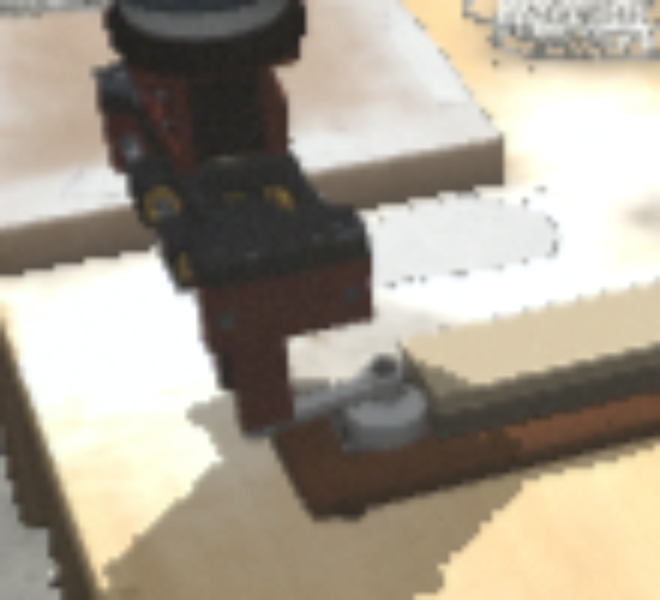

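```bash
python3 -m crank '[[[0,-0.05,0.15],[0,0,0],2.4],[[0,0,0],[0,0,0],2.4],[[0,0,0],[0,0,0],2.4]]';python3 -m crank '[[[0,0,0.15],[0,0,0],2.4],[[0,0,0],[0,0,0],2.4],[[0,0,0],[0,0,0],2.4]]'
```

```text
t: 24.8
ee_pos: [423.5, 306.7, 52.5]
orientation: [1.197, 1.218, -1.195]
ft_force: [-1.7, 4.7, -1.4]
width: 24.1
t: 25.18
ee_pos: [423.5, 305.5, 52.5]
orientation: [1.197, 1.218, -1.195]
ft_force: [-3.0, 6.0, -1.8]
width: 23.9
```

```bash
python3 -m crank '[[[0,0,0.18],[0,0,0],2.4],[[0,0,0],[0,0,0],2.4],[[0,0,0],[0,0,0],2.4]]';python3 -m crank '[[[0,0,0.15],[0,0,0],2.4],[[0,0,0],[0,0,0],2.4],[[0,0,0],[0,0,0],2.4]]'
```

```text
t: 25.55
ee_pos: [423.6, 303.9, 52.5]
orientation: [1.198, 1.218, -1.195]
ft_force: [-2.4, 6.7, -2.7]
width: 24.2
t: 25.92
ee_pos: [423.8, 302.6, 52.5]
orientation: [1.198, 1.218, -1.195]
ft_force: [-2.6, 7.9, -2.6]
width: 23.7
```

```bash
python3 -m crank '[[[0,0,0.15],[0,0,0],2.4],[[0,0,0],[0,0,0],2.4],[[0,0,0],[0,0,0],2.4]]';python3 -m crank '[[[0,0,0.12],[0,0,0],2.4],[[0,0,0],[0,0,0],2.4],[[0,0,0],[0,0,0],2.4]]'; python3 - <<'E'
from workcell import *
for i in range(1): print(get_obs()['ft_force'])
E
```

```text
t: 26.3
ee_pos: [423.9, 301.4, 52.5]
orientation: [1.199, 1.218, -1.194]
ft_force: [-2.7, 10.0, -3.9]
width: 24.2
t: 26.68
ee_pos: [423.9, 300.5, 52.5]
orientation: [1.199, 1.218, -1.194]
ft_force: [-3.0, 11.9, -4.7]
width: 24.5
[-3.04603014 11.86004457 -4.72560243]
```

```bash
for i in 1 2; do python3 -m crank '[[[0,0,0],[0,0,0],2.4]]'; done
```

```text
t: 26.8
ee_pos: [423.9, 300.5, 52.5]
orientation: [1.199, 1.218, -1.194]
ft_force: [-3.6, 11.5, -4.8]
width: 24.2
t: 26.92
ee_pos: [423.9, 300.5, 52.5]
orientation: [1.199, 1.218, -1.194]
ft_force: [-2.4, 11.3, -4.2]
width: 24.0
```

```bash
python3 -m crank '[[[0,0,-0.2],[0,0,0],2.4],[[0,0,-0.2],[0,0,0],2.4],[[0,0,0],[0,0,0],2.4],[[0,0,0],[0,0,0],2.4]]'; python3 -m crank '[[[0,0,-0.1],[0,0,0],2.4],[[0,0,0],[0,0,0],2.4]]'
```

```text
t: 27.42
ee_pos: [423.6, 302.9, 52.5]
orientation: [1.197, 1.217, -1.196]
ft_force: [0.5, 4.1, -1.8]
width: 24.2
t: 27.68
ee_pos: [423.1, 303.5, 52.5]
orientation: [1.196, 1.217, -1.197]
ft_force: [-0.4, -0.2, 0.5]
width: 24.0
```

```bash
python3 -m crank '[[[0,0,0.1],[0,0,0],2.4],[[0,0,0.2],[0,0,0],2.4],[[0,0,0],[0,0,0],2.4],[[0,0,0],[0,0,0],2.4]]';python3 -m crank '[[[0,0,0.1],[0,0,0],2.4],[[0,0,0],[0,0,0],2.4],[[0,0,0],[0,0,0],2.4]]'
```

```text
t: 28.18
ee_pos: [423.4, 301.5, 52.5]
orientation: [1.197, 1.218, -1.196]
ft_force: [-1.4, 6.5, -1.3]
width: 23.9
t: 28.55
ee_pos: [423.4, 301.0, 52.5]
orientation: [1.198, 1.218, -1.195]
ft_force: [-2.5, 9.3, -3.4]
width: 24.1
```

```bash
python3 -m crank '[[[0,0,-0.2],[0,0,0],2.4],[[0,0,-0.3],[0,0,0],2.4],[[0,0,-0.15],[0,0,0],2.4],[[0,0,0],[0,0,0],2.4],[[0,0,0],[0,0,0],2.4]]'; python3 -m crank '[[[0,0,0],[0,0,0],4.5],[[0,0,0],[0,0,0],5],[[0,0,0],[0,0,0],5],[[0,0,0],[0,0,0],5]]'
```

```text
t: 29.18
ee_pos: [423.2, 306.1, 52.5]
orientation: [1.196, 1.217, -1.196]
ft_force: [-0.7, -0.0, -0.3]
width: 24.2
t: 29.68
ee_pos: [423.2, 306.3, 52.5]
orientation: [1.196, 1.217, -1.196]
ft_force: [0.2, -0.6, 0.0]
width: 49.7
```

```bash
python3 -m crank '[[[-1,0,0],[0,0,0],5],[[-3,0,0],[0,0,0],5],[[-4,0,0],[0,0,0],5],[[-4,0,0],[0,0,0],5],[[-2,0,2],[0,0,0],5]]'; python3 -m crank '[[[0,-1,5],[0,0,0],5],[[0,0,5],[0,0,0],5],[[0,0,5],[0,0,0],5],[[0,0,5],[0,0,0],5],[[0,0,2],[0,0,0],5]]';python3 -m crank '[[[0,0,5],[0,0,0],5],[[0,0,5],[0,0,0],5],[[0,0,5],[0,0,0],5],[[0,0,2],[0,0,0],5],[[0,0,0],[0,0,0],5]]'; python3 - <<'E'
from workcell import *
import cv2
for n in("top","side"): cv2.imwrite(f"pics/{n}9.png",get_image(n)["pixels"][:,:,::-1])
i=cv2.imread('pics/side9.png')[130:210,240:360];cv2.imwrite('pics/b1.png',cv2.convertScaleAbs(cv2.resize(i,None,fx=6,fy=6),alpha=1.6))
i=cv2.imread('pics/top9.png')[140:265,180:270];cv2.imwrite('pics/b2.png',cv2.convertScaleAbs(cv2.resize(i,None,fx=4.8,fy=4.8,interpolation=cv2.INTER_CUBIC),alpha=1.6))
E
```

```text
t: 30.3
ee_pos: [424.7, 287.5, 195.6]
orientation: [1.199, 1.217, -1.191]
ft_force: [-0.1, -0.0, -0.4]
width: 50.4
t: 30.92
ee_pos: [417.2, 64.1, 193.2]
orientation: [1.198, 1.216, -1.197]
ft_force: [0.5, -0.8, -0.5]
width: 50.1
t: 31.55
ee_pos: [420.5, -104.9, 193.0]
orientation: [1.199, 1.215, -1.198]
ft_force: [-0.4, 0.7, 0.4]
width: 50.2
```

View pics/b1.png

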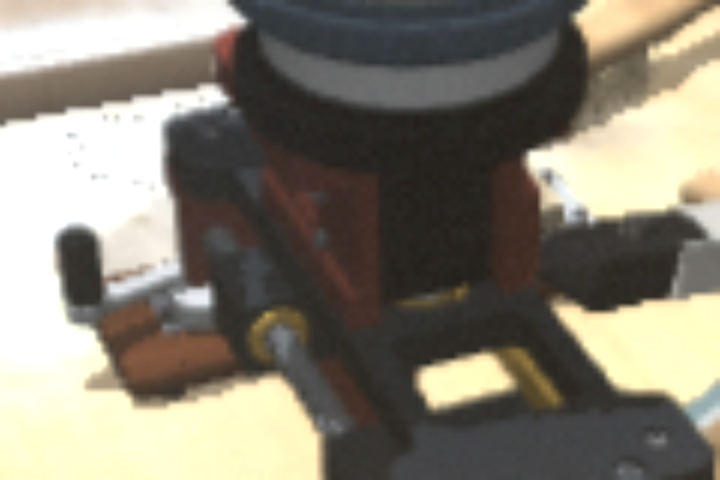

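View pics/b2.png

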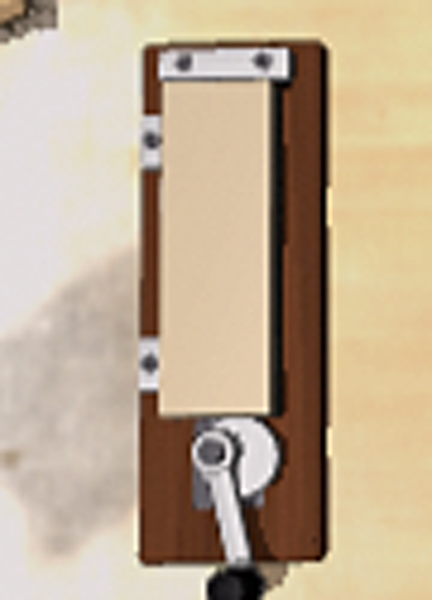

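View pics/top9.png

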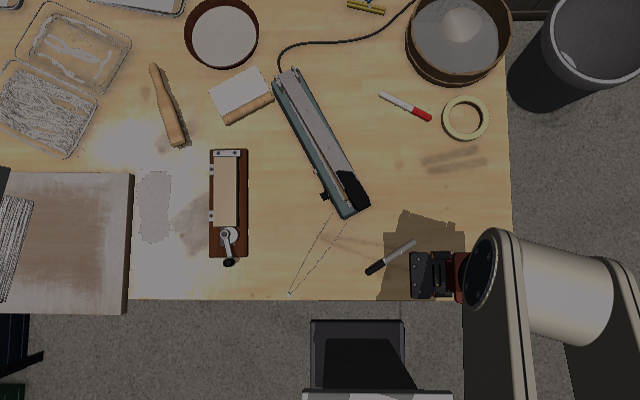

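The top view shows the stone against the end stop (crop row 82) and both side stops (crop column 160). The cam disc bears on its end at crop row 417 and the handle points down-right. The tongs and marker lie where they were, and the arm is clear. I'll hand in.

```bash
python3 -c "
from workcell import *
print(get_obs()['t'],get_obs()['ft_force']);close_job()"
```

```text
31.65 [ 0.60237343 -0.09020954 -0.48139305]
the job is handed in; nothing more can be done
```

The whetstone is lying flat in the holder, against both side stops and the end stop, and the cam is closed on it. I handed the job in at 31.7 s.

- **Placing:** I carried the stone round in front of the bag sealer, set it on the mat and slid it against the side stops and then the end stop. My first push toward the end stop stuck on the mat at about 13 N, so I eased the downward load and it then went home.
- **Clamping:** I pushed the grip round to about 12 N, within the 10–14 N snug range. After backing off, a second push to about 9 N met a stiff, unmoving handle, so the cam was holding.
- **Early jam:** near the start of the cam swing, sideways contact at the grip reached about 25 N because my path ran slightly inside the handle's arc. I corrected it straight away, before the cam reached the stone.
- **Final checks:** the last top view shows the stone at the stops, the cam on its end, the tongs and marker where they were, and the arm clear with no force on it. The arm hid most of the stone in the last side view, so that camera did not confirm it lies flat. The clamping force itself was not measured, only judged from the push at the grip.

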